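Lay out a soldering place for the next student

ROBOT

A 6-joint arm with a two-finger parallel gripper is mounted at the origin on the work surface. World frame = base frame: x ahead of the robot, y to its left, z up, the work surface at z = 0. Lengths are in mm, angles in rad, forces in N, time in s.
With the tool pointing down it reaches from about 275 to 750 mm from the base axis. Payload 10.2 kg.
Tool frame: the origin (TCP) lies midway between the tips of the shut fingers; the grasp point (between the pads) lies 19 mm behind it; z points along the fingers, y is the line along which they close (so a half turn about z gives the same grasp; the last joint's range is limited). The gripper opens to 85 mm and grips with 20 to 120 N. Pads are 22 mm wide; open, the fingers measure 114 mm over their backs; the gripper's body (76 mm by 85 mm) begins 54 mm behind the grasp point. The pads swing forward as they close: fully open they stand 13 mm farther back than shut.
Start: joints at [-1.365, 0.313, 1.498, -0, 1.331, -0.223], TCP at [218.273, -477.481, 231.294] pointing down, gripper open.
Joint ranges: [-2.94, 2.94], [-0.97, 2.17], [0.19, 2.56], [-1.23, 4.37], [0.02, 3.11], [-2.88, 2.88]. Speed limits (rad/s): [2.39, 2.39, 3.01, 3.14, 3.14, 3.14].

INTERFACE

Orientations are given as a unit quaternion [w, x, y, z].
In Python, from rig import ctrl gives the robot as it stands.
- The arm moves only by the tool send_rows, never from a script. Its argument "targets" is a list of rows, each a list of 7 numbers: the closure, from -1 (fully open) to 1 (shut), so that 0 is half open, then the shift along the tool's x, y, z in m, then the turn, a rotation vector about the tool's x, y, z in rad. In form: [[claw, dx, dy, dz, ax, ay, az], ...]. A call has exactly 10 rows; each row shifts and turns the commanded pose from where the row before left it, along the tool's axes as they then stand; what a row does not reach is not made up. A row lasts 1/8 s, in which the tool goes at most 62.5 mm and 10.7 degrees, less where a joint would pass 70% of its speed; a pose out of reach is approached as far as the arm can. A call with a gripper value outside its range is refused whole. The fingers move at their own pace and stop on an object; "squeeze" is the grip in N (left out, the last holds). Time passes only in rows, so rows that do not move let the fingers close, or fill a call up. It gives the time, the measured TCP pose, the force, the opening and the grip force at its end, in the units of the state.
- ctrl.sense(): the state, without advancing time (a new reading comes with each control period).
- ctrl.capture(name): name is "scene" or "top" or "wrist"; returns a dict with "img" (420x560x3 uint8, red, green, blue), "camera_matrix" (3x3 intrinsics, pixels), "R" (3x3) and "t" (3): a world point X has camera coordinates R X + t. Camera axes: x right, y down, z forward; pixel columns grow to the right and rows downward; lengths in mm; the calibration is good to about 2 mm. A picture is of the moment at which its call begins. There is no depth.
- ctrl.finish_job(): hands the job in; it is judged then, once.
Trained networks look in a picture, given as the dict that the camera call returned (one of the last four; its "shot" number tells which), for a name from the list of things; names that differ only in an ending like _2 or _b are one class to them, and where a whole thing is asked for, a point or a joint stands for the part that bears it (a point fixed in the world has none). Each returns a list of dicts, best first, with "score" (0 to 1); they miss things now and then, are a little off and sometimes report something else, mostly with a low value. They report only what shows in the picture. A call takes as long as a camera call. They do not tell look-alikes from the thing itself.
- ctrl.boxes_of(query, picture): "extent" ([left, top, width, height] in pixels, round what is visible of it).
- ctrl.landmark_of(query, picture): "point" ([column, row] in pixels: a listed point, or the origin of a listed thing).
The state is a dict: "time_s": time; "joints": joint angles; "dq": joint speeds; "tau": joint torques, N m; "eef_pos": TCP position; "ee_rot": TCP orientation; "force": force on the tool from outside, world axes, zero at the start; "wrist_torque": the same for the moment, N m; "grip_width": opening from 0.0 (shut) to 1.0 (fully open); "grip_force": force on a finger pad.
Only numpy, scipy, OpenCV 4.12 (cv2) and the standard library are available. Lean on these libraries where they do the work, as an engineer would, in place of code of your own. Each camera call takes 0.05 s, during which the arm holds its last target. There are 200 camera calls.

TASK

Set the round cleaning tin with copper wool midway between the iron stand and the board vise, in line with them, and the orange solder spool directly behind the tin (away from the robot, square to the line from stand to vise) with a gap of about 2 cm. Put the blue box centrally in front of the board vise (on the robot's side, square to the same line) with a gap of about 2 cm, and the amber flux jar with the white cap on the middle of its lid. Leave everything upright and released, and do not move the red box or the yellow-lidded tub.

Things in the scene. Friction and masses are not known exactly. Their poses are not given: they have to be found in the camera images.
- iron_stand: Fixed. Black base 85 (x) by 64 (y), 18 mm high, with coil and a cordless iron (blue and black handle) leaning up 45 deg towards the robot: handle top 160 high, 95 to the robot side of the centre. Origin: centre of the underside. x points away from the robot (within 0.22 rad of world x), y along the line stand-vise, z up. Left or right of the vise by draw, 250 mm between centres.
- board_vise: Fixed. Grey base 60 (x) by 84 (y) mm, aluminium jaws holding a green circuit board flat, 60 mm high in all; a small black knob reaches 58 mm from the centre on the +y side. Origin: centre of the underside; axes parallel to the stand's: x away from the robot, y along the line stand-vise. Its front is the face at x = -30 mm.
- cleaner_tin: Loose round tip-cleaning tin, bare steel filled with copper wool: 54 mm diameter, 33 high, straight-sided up to 31. About 0.09 kg. Origin at the centre of its underside, z up.
- solder_spool: Loose solder spool standing on end, orange flanges with silver wire between: 50 mm diameter, 36 high, solid for a gripper over its whole height. About 0.15 kg. Origin at the centre of its underside, z up.
- blue_box: Loose closed blue parts box with a flat top: 60 (x) by 46 (y) by 32 (z) mm, about 0.08 kg. Origin at the centre of its underside, x along its long side, z up. At the start its long side points away from the robot within 0.35 rad. Which way round it is set down does not matter.
- flux_jar: Loose amber jar with a white screw cap: 40 mm diameter, 38 high, straight-sided. About 0.06 kg. Origin at the centre of its underside, z up.
- red_box: Loose red parts box, same shape and size as the blue one (60 x 46 x 32 mm, origin at the centre of its underside, x along its long side). Leave it where it is.
- yellow_tub: Loose round white tub with a yellow lid: 48 mm diameter, 30 high, origin at the centre of its underside. Leave it where it is.
There are look-alikes about, which are no part of the job. Of the things that look like the flux_jar, the largest one is meant. Several things look just like the cleaner_tin: the one meant starts farthest from the robot's base.

How it is judged:
By the outcome, as a careful person would: the job done as asked, in the order asked, and still so for the second after the job is handed in, with the robot touching nothing.
It also fails if it takes over 115 s, if anything falls off the work surface, if the arm or the gripper's body presses on something with over 40 N, if the wrist force passes 120 N, or if a joint passes its speed limit or range.

## Working session

There is one attempt and no reset: what is moved stays moved. The work goes in short steps, Python scripts to look and compute and a tool call to move; the robot and the scene stay as the last step left them, time stands still between calls to the robot, and variables do not carry over. Pictures are saved under pics/ and viewed, at most 14 in all, crops included, and the job is handed in when it is done.

Besides the shell and the picture viewer there is one more tool, called after ">>>" in YAML: its name, and indented under it one key for each argument. send_rows: Moves the arm, as the interface text tells. Its arguments: {"type":"object","properties":{"targets":{"type":"array"},"squeeze":{"type":"number"}},"required":["targets"]}

```bash
mkdir -p pics; ls; cat > h.py <<'E'
import numpy as np, cv2
from rig import ctrl
def pix2w(p,c,z):
    K,R,t=map(np.array,(c["camera_matrix"],c["R"],c["t"]))
    d=R.T@np.linalg.inv(K)@np.array([p[0],p[1],1.]); o=-R.T@t
    return (o+d*(z-o[2])/d[2])
def w2pix(X,c):
    K,R,t=map(np.array,(c["camera_matrix"],c["R"],c["t"]))
    q=K@(R@np.array(X,float)+t); return q[:2]/q[2]
def save(c,n,crop=None,s=1):
    im=c["img"][:,:,::-1]
    if crop: x,y,w,h=crop; im=im[y:y+h,x:x+w]
    cv2.imwrite("pics/"+n,cv2.resize(im,None,fx=s,fy=s,interpolation=cv2.INTER_CUBIC))
NAMES="iron_stand board_vise cleaner_tin solder_spool blue_box flux_jar red_box yellow_tub".split()
H=dict(iron_stand=18,board_vise=60,cleaner_tin=33,solder_spool=36,blue_box=32,flux_jar=38,red_box=32,yellow_tub=30)
E
python3 - <<'E'
from h import *
s=ctrl.sense(); print(s)
for n in("top","scene"):
    c=ctrl.capture(n); save(c,n+"0.png",s=1.4)
    print(n,"cam",(-np.array(c["R"]).T@np.array(c["t"])).round())
    for q in NAMES:
        for d in ctrl.landmark_of(q,c)[:6]:
            print(" ",q,round(d["score"],2),np.round(d["point"]),pix2w(d["point"],c,0)[:2].round())
        if n=="top":
            for d in ctrl.boxes_of(q,c)[:6]:
                e=d["extent"]; print("    box",q,round(d["score"],2),np.round(e),pix2w((e[0]+e[2]/2,e[1]+e[3]/2),c,H[q]/2)[:2].round())
E
```

```text
pics
{'time_s': 0.0, 'joints': array([-1.36541004e+00,  3.13496345e-01,  1.49845488e+00,  3.64590104e-07,
        1.33100667e+00, -2.23409160e-01]), 'dq': array([ 5.27820598e-04,  1.18784471e-03,  4.97926801e-04,  2.33550243e-04,
        4.53803229e-04, -2.15029675e-05]), 'tau': array([ 1.90163206e-03, -4.12262714e+01, -2.59743744e+01, -3.29406510e-05,
        4.12361172e-03, -1.29718777e-05]), 'eef_pos': array([ 218.21162169, -477.21225616,  230.70466526]), 'ee_rot': array([-6.82592297e-04,  9.77104492e-01,  2.12758890e-01,  6.32835881e-06]), 'force': array([-0.50429408,  0.38869935, -0.12958961]), 'wrist_torque': array([-0.02887183,  0.02252446, -0.01328369]), 'grip_force': 0.0, 'grip_width': 1.0014537723849273}
top cam [341. -13. 909.]
  iron_stand 0.92 [234. 191.] [569. 121.]
    box iron_stand 0.61 [216. 170.  31.  45.] [563. 127.]
  board_vise 0.72 [334. 195.] [ 551. -123.]
    box board_vise 0.61 [313. 180.  41.  31.] [ 543. -119.]
  cleaner_tin 0.77 [195. 291.] [331. 216.]
  cleaner_tin 0.64 [149. 280.] [358. 326.]
    box cleaner_tin 0.94 [180. 280.  28.  18.] [336. 215.]
  
[... 452 characters left out ...]
box flux_jar 0.57 [382. 210.  12.  12.] [ 492. -246.]
  red_box 0.95 [146. 190.] [579. 343.]
    box red_box 0.56 [133. 176.  24.  27.] [578. 338.]
    box yellow_tub 0.58 [133. 222.  25.  20.] [472. 333.]
scene cam [1143. -613.  579.]
  iron_stand 0.92 [324. 205.] [573. 124.]
  board_vise 0.73 [228. 251.] [ 546. -122.]
  cleaner_tin 0.83 [273. 154.] [329. 223.]
  cleaner_tin 0.63 [310. 145.] [363. 324.]
  solder_spool 0.64 [ 78. 262.] [ 373. -331.]
  blue_box 0.66 [143. 313.] [ 569. -325.]
  flux_jar 0.86 [106. 283.] [ 462. -326.]
  flux_jar 0.82 [138. 254.] [ 432. -241.]
  red_box 0.76 [388. 170.] [586. 344.]
  red_box 0.42 [109. 284.] [ 466. -324.]
  yellow_tub 0.6 [345. 156.] [468. 334.]
```

View pics/top0.png

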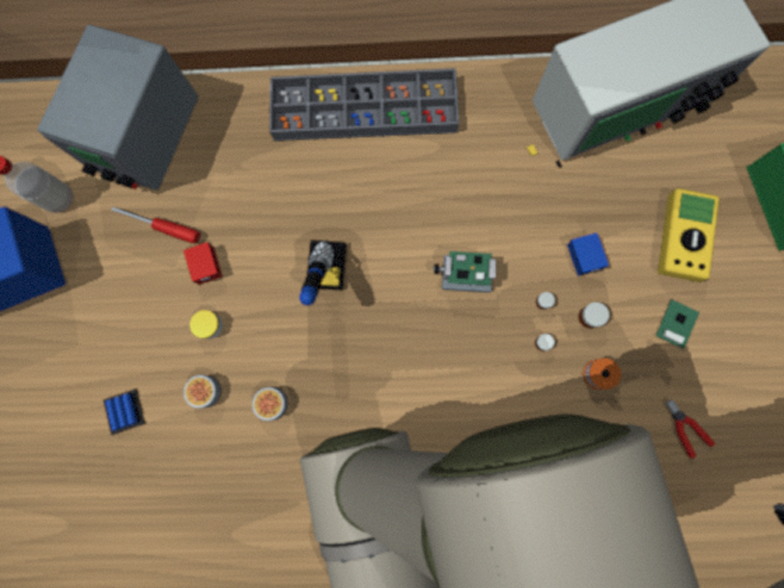

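View pics/scene0.png

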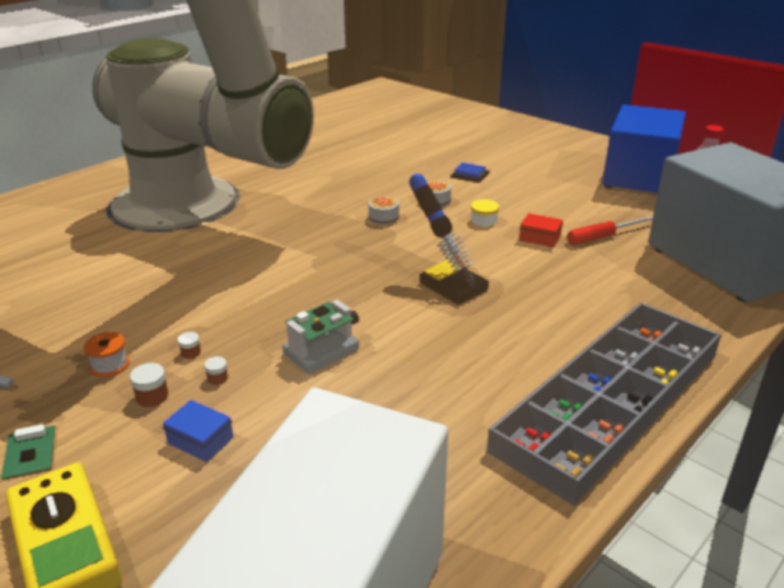

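The top view (×1.4) shows two tins, at (202,391) and (269,404). The left one is at about (361,326), roughly 486 mm from the base, so it is the farther of the two. There are three white-capped jars at (595,315), (546,300) and (546,342), and the largest is (595,315). The spool is at (602,373), the blue box at (588,254), the stand at (325,265) and the vise at (468,272). I'll move so the wrist camera can see the stand and the vise.

>>> send_rows:
  targets:
    - [-0.55,0.045,-0.0345,-0.014,0,0,0]
    - [-0.55,0.045,-0.0345,-0.014,0,0,0]
    - [-0.55,0.045,-0.0345,-0.014,0,0,0]
    - [-0.55,0.045,-0.0345,-0.014,0,0,0]
    - [-0.55,0.045,-0.0345,-0.014,0,0,0]
    - [-0.55,0.045,-0.0345,-0.014,0,0,0]
    - [-0.55,0.045,-0.0345,-0.014,0,0,0]
    - [-0.55,0,0,0,0,0,0.172]
    - [-0.55,0,0,0,0,0,0.172]
    - [-0.55,0,0,0,0,0,0.172]
  squeeze: 40

```text
time_s: 2.55
eef_pos: [404.4, -126.7, 329.4]
ee_rot: [0.0, 0.999, -0.046, 0.0]
force: [-0.4, -0.4, -0.2]
grip_width: 0.772
grip_force: 0.0
```

```bash
cat >> h.py <<'E'
def st():
    s=ctrl.sense(); w,x,y,z=s["ee_rot"]
    phi=np.arctan2(2*(x*y+w*z),1-2*(y*y+z*z))
    print("t",round(s["time_s"],2),"pos",s["eef_pos"].round(1),"phi",round(phi,3),"tilt",np.round([w,z],4),"gw",round(s["grip_width"],3),"gf",round(s["grip_force"],1),"F",s["force"].round(1))
    return s["eef_pos"],phi
def go(x,y,z):
    p,f=st(); d=np.array([x,y,z])-p
    print("move tool mm", np.round([d[0]*np.cos(f)+d[1]*np.sin(f), d[0]*np.sin(f)-d[1]*np.cos(f), -d[2]],1), "len",np.linalg.norm(d).round())
def look(names,c,pt=True):
    for q in names:
        if pt:
            for d in ctrl.landmark_of(q,c)[:4]: print("  pt",q,round(d["score"],2),np.round(d["point"]),pix2w(d["point"],c,0)[:2].round(1))
        for d in ctrl.boxes_of(q,c)[:4]:
            e=d["extent"]; print("  box",q,round(d["score"],2),np.round(e),pix2w((e[0]+e[2]/2,e[1]+e[3]/2),c,H[q]/2)[:2].round(1))
E
python3 - <<'E'
from h import *
st(); c=ctrl.capture("wrist"); print("cam",(-np.array(c["R"]).T@np.array(c["t"])).round(), np.array(c["R"])[2].round(2))
save(c,"w1.png",s=1.4); look(["iron_stand","board_vise"],c)
E
```

```text
t 2.55 pos [ 404.4 -126.7  329.4] phi -0.092 tilt [0.0001 0.    ] gw 0.772 gf 0.0 F [-0.4 -0.4 -0.2]
cam [ 486. -135.  472.] [-0.32  0.03 -0.95]
  pt iron_stand 0.57 [91. 53.] [576.  117.7]
  box iron_stand 0.62 [ 10.  17. 107. 118.] [549.5 160.2]
  pt board_vise 0.66 [262.  54.] [ 552.4 -118.9]
  box board_vise 0.75 [217.  24.  77.  55.] [ 552.4 -112.1]
```

View pics/w1.png

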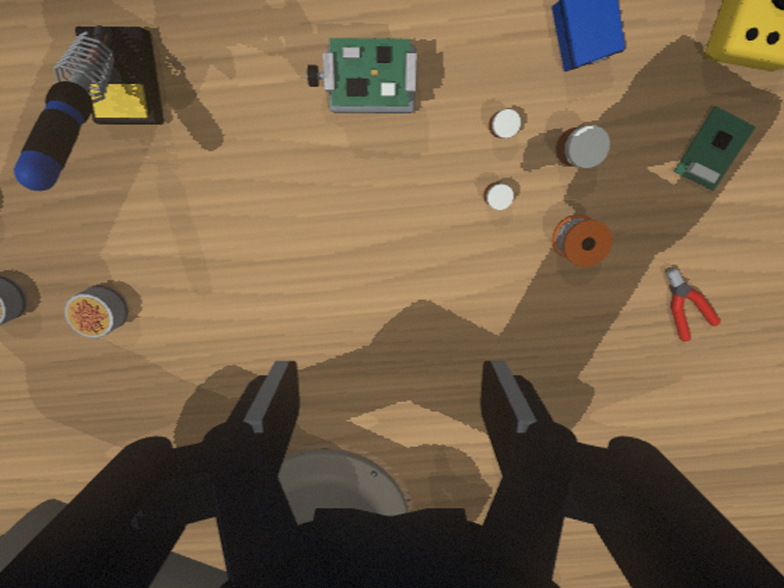

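>>> send_rows:
  targets:
    - [-0.55,0.026,-0.034,0,0,0,0]
    - [-0.55,0.026,-0.034,0,0,0,0]
    - [-0.55,0.026,-0.034,0,0,0,0]
    - [-0.55,0.026,-0.034,0,0,0,0]
    - [-0.55,0,0,0,0,0,0]
    - [-0.55,0,0,0,0,0,0]
    - [-0.55,0,0,0,0,0,0]
    - [-0.55,0,0,0,0,0,0]
    - [-0.55,0,0,0,0,0,0]
    - [-0.55,0,0,0,0,0,0]

```text
time_s: 4.05
eef_pos: [519.7, -0.6, 329.4]
ee_rot: [0.0, 0.999, -0.044, 0.0]
force: [-0.2, 0.4, -0.2]
grip_width: 0.774
grip_force: 0.0
```

```bash
cat > wf.py <<'E'
from h import *
def wire(im,c,ctr,th,dims,z0,z1,col,s):
    a,b=dims[0]/2,dims[1]/2; R=np.array([[np.cos(th),-np.sin(th)],[np.sin(th),np.cos(th)]])
    for z in(z0,z1):
        P=[w2pix([*(np.array(ctr)+R@q),z],c)*s for q in np.array([[-a,-b],[a,-b],[a,b],[-a,b]])]
        cv2.polylines(im,[np.int32(np.round(P))],True,col,1)
def overlay(c,st,vi,th,name,s=1.4):
    im=cv2.resize(np.ascontiguousarray(c["img"][:,:,::-1]),None,fx=s,fy=s,interpolation=cv2.INTER_CUBIC)
    wire(im,c,st,th,(85,64),0,18,(255,0,255),s); wire(im,c,vi,th,(60,84),0,0,(255,0,255),s)
    cv2.imwrite("pics/"+name,im)
E
python3 - <<'E'
from wf import *
st(); c=ctrl.capture("wrist")
np.savez("cfix.npz",img=c["img"],camera_matrix=c["camera_matrix"],R=c["R"],t=c["t"])
look(["iron_stand","board_vise"],c)
overlay(c,(573,124),(550,-124),-.093,"w2.png")
E
```

```text
t 4.05 pos [519.7  -0.6 329.4] phi -0.087 tilt [0. 0.] gw 0.774 gf 0.0 F [-0.2  0.4 -0.2]
  pt iron_stand 0.65 [196. 128.] [576.4 117.8]
  pt iron_stand 0.64 [ 52. 138.] [580.7 337.7]
  box iron_stand 0.89 [158.  98.  61. 129.] [527.5 135.3]
  pt board_vise 0.61 [355. 131.] [ 551.8 -120.4]
  box board_vise 0.72 [ 14. 114.  61.  50.] [581.4 326.5]
  box board_vise 0.67 [316. 114.  80.  41.] [ 549.  -115.2]
```

View pics/w2.png

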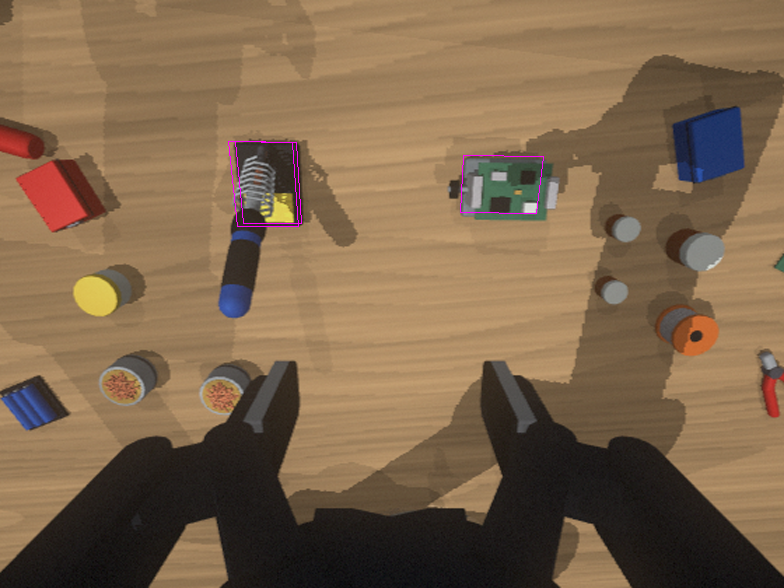

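The wireframes fit: stand at (573,124), vise at (550,-124), yaw -0.093. That puts the tin at (561.5,0), the spool at (633,-7), and the box and jar at (470,-117). Next I'll go above the farther tin, at (125,384) in this picture, for a close check.

>>> send_rows:
  targets:
    - [-0.8,-0.0234,-0.0391,0.0136,0,0,0]
    - [-0.8,-0.0234,-0.0391,0.0136,0,0,0]
    - [-0.8,-0.0234,-0.0391,0.0136,0,0,0]
    - [-0.8,-0.0234,-0.0391,0.0136,0,0,0]
    - [-0.8,-0.0234,-0.0391,0.0136,0,0,0]
    - [-0.8,-0.0234,-0.0391,0.0136,0,0,0]
    - [-0.8,-0.0234,-0.0391,0.0136,0,0,0]
    - [-0.8,-0.0234,-0.0391,0.0136,0,0,0]
    - [-0.8,0,0,0,0,0,0]
    - [-0.8,0,0,0,0,0,0]

```text
time_s: 5.55
eef_pos: [360.8, 327.3, 220.7]
ee_rot: [0.0, 0.999, -0.043, 0.0]
force: [0.1, -0.1, -0.6]
grip_width: 0.896
grip_force: 0.0
```

```bash
python3 - <<'E'
from h import *
st(); c=ctrl.capture("wrist")
look(["cleaner_tin","yellow_tub"],c)
for X in [(361,326,0),(361,326,33)]: print(w2pix(X,c).round())
save(c,"w3.png")
E
```

```text
t 5.55 pos [360.8 327.3 220.7] phi -0.087 tilt [0.     0.0002] gw 0.896 gf 0.0 F [ 0.1 -0.1 -0.6]
  pt cleaner_tin 0.95 [281. 176.] [359.3 323.3]
  pt cleaner_tin 0.6 [370. 187.] [335.9 215.9]
  box cleaner_tin 0.84 [258. 155.  42.  46.] [360.8 326.1]
  box cleaner_tin 0.67 [351. 168.  52.  48.] [333.7 212.7]
  pt yellow_tub 0.77 [268.  73.] [474.2 327.5]
  box yellow_tub 0.72 [243.  49.  50.  49.] [472.7 327.8]
[279. 174.]
[279. 181.]
```

View pics/w3.png

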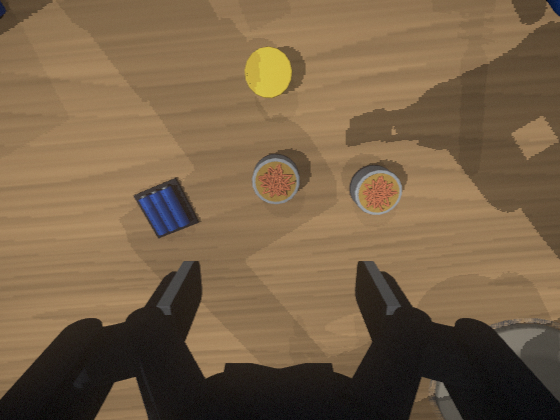

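Close view: the chosen tin is at (276,180) and the nearer look-alike is at (377,190). The tin lies directly below the gripper, so I'll descend and grip.

>>> send_rows:
  targets:
    - [-0.8,0,0,0.04,0,0,0]
    - [-0.8,0,0,0.04,0,0,0]
    - [-0.8,0,0,0.04,0,0,0]
    - [-0.8,0,0,0.04,0,0,0]
    - [-0.8,0,0,0.035,0,0,0]
    - [-0.8,0,0,0.021,0,0,0]
    - [-0.2,0,0,0,0,0,0]
    - [0.3,0,0,0,0,0,0]
    - [0.3,0,0,0,0,0,0]
    - [0.3,0,0,0,0,0,0]
  squeeze: 30

```text
time_s: 7.05
eef_pos: [360.8, 327.6, 5.0]
ee_rot: [-0.0, 0.999, -0.044, 0.0]
force: [-0.7, -0.1, -1.0]
grip_width: 0.618
grip_force: 31.6
```

```bash
python3 - <<'E'
from h import *
go(561.5,0,220)
E
```

```text
t 7.05 pos [360.8 327.6   5. ] phi -0.087 tilt [-0.0003  0.0004] gw 0.618 gf 31.6 F [-0.7 -0.1 -1. ]
move tool mm [ 228.5  308.8 -215. ] len 440.0
```

>>> send_rows:
  targets:
    - [0.3,0,0,-0.03,0,0,0]
    - [0.3,0,0,-0.055,0,0,0]
    - [0.3,0,0,-0.055,0,0,0]
    - [0.3,0,0,-0.055,0,0,0]
    - [0.3,0,0,-0.045,0,0,0]
    - [0.3,0.029,0.039,0,0,0,0]
    - [0.3,0.029,0.039,0,0,0,0]
    - [0.3,0.029,0.039,0,0,0,0]
    - [0.3,0.029,0.039,0,0,0,0]
    - [0.3,0.029,0.039,0,0,0,0]

```text
time_s: 8.3
eef_pos: [488.5, 119.1, 244.8]
ee_rot: [-0.0, 0.999, -0.044, 0.0]
force: [1.0, 0.9, -1.9]
grip_width: 0.621
grip_force: 32.2
```

```bash
python3 - <<'E'
from h import *
go(561.5,0,5.5)
E
```

```text
t 8.3 pos [488.5 119.1 244.8] phi -0.087 tilt [-0.      0.0002] gw 0.621 gf 32.2 F [ 1.   0.9 -1.9]
move tool mm [ 83.1 112.3 239.3] len 277.0
```

>>> send_rows:
  targets:
    - [0.3,0.0278,0.0377,0,0,0,0]
    - [0.3,0.0278,0.0377,0,0,0,0]
    - [0.3,0.0278,0.0377,0,0,0,0]
    - [0.3,0,0,0.04,0,0,0]
    - [0.3,0,0,0.045,0,0,0]
    - [0.3,0,0,0.045,0,0,0]
    - [0.3,0,0,0.045,0,0,0]
    - [0.3,0,0,0.035,0,0,0]
    - [0.3,0,0,0.015,0,0,0]
    - [0.3,0,0,0,0,0,0]

```text
time_s: 9.55
eef_pos: [561.2, 0.7, 19.5]
ee_rot: [-0.0, 0.999, -0.044, -0.0]
force: [0.3, -0.4, -1.0]
grip_width: 0.621
grip_force: 32.2
```

```bash
python3 - <<'E'
from h import *
go(561.5,0,5.)
E
```

```text
t 9.55 pos [561.2   0.7  19.5] phi -0.087 tilt [-0.0001 -0.0003] gw 0.621 gf 32.2 F [ 0.3 -0.4 -1. ]
move tool mm [ 0.3  0.6 14.5] len 15.0
```

>>> send_rows:
  targets:
    - [0.3,0,0.0006,0.01,0,0,0]
    - [0.3,0,0,0.0045,0,0,0]
    - [0.3,0,0,0,0,0,0]
    - [-0.5,0,0,0,0,0,0]
    - [-0.55,0,0,0,0,0,0]
    - [-0.55,0,0,-0.02,0,0,0]
    - [-0.55,0,0,-0.055,0,0,0]
    - [-0.55,0,0,-0.055,0,0,0]
    - [-0.55,0,0,-0.055,0,0,0]
    - [-0.55,0,0,-0.04,0,0,0]

```text
time_s: 10.8
eef_pos: [561.3, 0.1, 232.8]
ee_rot: [0.0, 0.999, -0.044, 0.001]
force: [0.2, 0.4, 0.3]
grip_width: 0.776
grip_force: 0.0
```

```bash
python3 - <<'E'
from wf import *
go(367,-330,230)
c=ctrl.capture("wrist"); look(["cleaner_tin","iron_stand","board_vise"],c)
E
```

```text
t 10.8 pos [5.613e+02 1.000e-01 2.328e+02] phi -0.087 tilt [0.0002 0.0013] gw 0.776 gf 0.0 F [0.2 0.4 0.3]
move tool mm [-164.9  345.7    2.8] len 383.0
  pt cleaner_tin 0.79 [281. 175.] [558.5  -3.9]
  box cleaner_tin 0.72 [259. 153.  42.  44.] [561.7  -2.6]
  box cleaner_tin 0.5 [505. 270.  55.  44.] [ 369.4 -333. ]
  box cleaner_tin 0.39 [  0. 154.  37.  57.] [579.9 311.6]
  pt iron_stand 0.76 [181. 171.] [574.2 119.4]
  box iron_stand 0.63 [124. 137.  84. 176.] [508.2 149. ]
  pt board_vise 0.92 [374. 173.] [ 550.2 -120.4]
  pt board_vise 0.42 [547. 141.] [ 572.2 -328.1]
  box board_vise 0.83 [332. 152.  97.  57.] [ 548.8 -118.6]
```

>>> send_rows:
  targets:
    - [-0.8,-0.0206,0.0432,0,0,0,0]
    - [-0.8,-0.0206,0.0432,0,0,0,0]
    - [-0.8,-0.0206,0.0432,0,0,0,0]
    - [-0.8,-0.0206,0.0432,0,0,0,0]
    - [-0.8,-0.0206,0.0432,0,0,0,0]
    - [-0.8,-0.0206,0.0432,0,0,0,0]
    - [-0.8,-0.0206,0.0432,0,0,0,0]
    - [-0.8,-0.0206,0.0432,0,0,0,0]
    - [-0.8,0,0,0,0,0,0]
    - [-0.8,0,0,0,0,0,0]

```text
time_s: 12.4
eef_pos: [367.0, -329.3, 229.3]
ee_rot: [-0.001, 0.999, -0.044, -0.0]
force: [0.2, 0.2, 1.0]
grip_width: 0.9
grip_force: 0.0
```

```bash
python3 - <<'E'
from wf import *
st()
c=ctrl.capture("wrist"); look(["solder_spool","flux_jar","blue_box"],c); save(c,"w4.png")
print(w2pix((368,-330,36),c))
E
```

```text
t 12.4 pos [ 367.  -329.3  229.3] phi -0.087 tilt [-0.0007 -0.0003] gw 0.9 gf 0.0 F [0.2 0.2 1. ]
  pt solder_spool 0.9 [279. 169.] [ 371.9 -331.4]
  box solder_spool 0.67 [259. 149.  45.  49.] [ 369.9 -334.1]
  pt flux_jar 0.88 [271.  85.] [ 468.2 -330.3]
  pt flux_jar 0.66 [201. 133.] [ 423.1 -243.2]
  pt flux_jar 0.56 [196.  65.] [ 495.9 -250. ]
  box flux_jar 0.79 [250.  64.  39.  44.] [ 466.7 -328.9]
  box flux_jar 0.76 [185. 122.  27.  25.] [ 423.1 -244.3]
  box flux_jar 0.71 [180.  49.  28.  30.] [ 495.2 -251.7]
  box blue_box 0.65 [242.   0.  45.  14.] [ 540.8 -331.6]
[278.28355845 178.88762626]
```

View pics/w4.png

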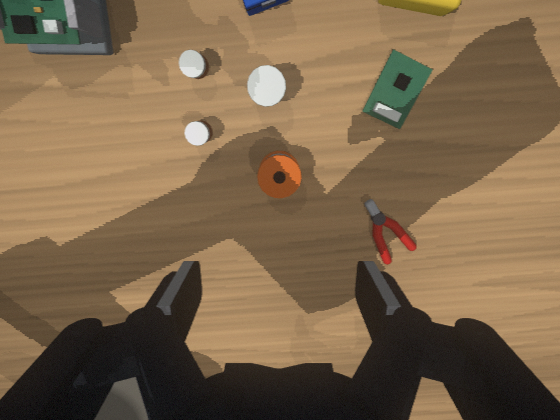

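The spool is at (279,177), about 3 mm beyond the TCP. The large jar is at (266,86), clearly bigger than the two at (194,64) and (197,132). I'll grip the spool.

>>> send_rows:
  targets:
    - [-0.8,0.003,0.0015,0.04,0,0,0]
    - [-0.8,0,0,0.045,0,0,0]
    - [-0.8,0,0,0.045,0,0,0]
    - [-0.8,0,0,0.045,0,0,0]
    - [-0.8,0,0,0.03,0,0,0]
    - [-0.8,0,0,0.019,0,0,0]
    - [-0.2,0,0,0,0,0,0]
    - [0.4,0,0,0,0,0,0]
    - [0.4,0,0,0,0,0,0]
    - [0.4,0,0,0,0,0,0]
  squeeze: 35

```text
time_s: 14.0
eef_pos: [370.0, -331.9, 6.6]
ee_rot: [0.0, 0.999, -0.044, 0.0]
force: [-0.2, 0.6, 2.8]
grip_width: 0.567
grip_force: 36.5
```

>>> send_rows:
  targets:
    - [0.4,0,0,-0.03,0,0,0]
    - [0.4,0,0,-0.055,0,0,0]
    - [0.4,0,0,-0.055,0,0,0]
    - [0.4,0,0,-0.05,0,0,0]
    - [0.4,0,0,0,0,0,0]
    - [0.4,0,0,0,0,0,0]
    - [0.4,0,0,0,0,0,0]
    - [0.4,0,0,0,0,0,0]
    - [0.4,0,0,0,0,0,0]
    - [0.4,0,0,0,0,0,0]

```text
time_s: 15.25
eef_pos: [369.8, -331.6, 195.8]
ee_rot: [-0.0, 0.999, -0.044, -0.0]
force: [-0.6, -0.4, -1.7]
grip_width: 0.565
grip_force: 37.1
```

```bash
python3 - <<'E'
from wf import *
go(633.2,-6.6,195)
c=ctrl.capture("top"); look(["cleaner_tin","iron_stand","board_vise"],c)
e=(561.4,.2); print(w2pix((*e,33),c)); overlay(c,(573,124),(550,-124),-.093,"t2.png")
im=cv2.imread("pics/t2.png")
c2=ctrl.capture("scene"); look(["cleaner_tin","iron_stand","board_vise"],c2)
im=cv2.resize(c["img"][140:260,190:380,::-1],None,fx=4,fy=4,interpolation=cv2.INTER_CUBIC); cv2.imwrite("pics/t2.png",im)
E
```

```text
t 15.25 pos [ 369.8 -331.6  195.8] phi -0.087 tilt [-0.0001 -0.0001] gw 0.565 gf 37.1 F [-0.6 -0.4 -1.7]
move tool mm [ 234.1 -346.7    0.8] len 418.0
  pt cleaner_tin 0.88 [195. 290.] [331.4 215.9]
  pt cleaner_tin 0.7 [283. 194.] [5.57e+02 3.00e-01]
  pt cleaner_tin 0.48 [415. 182.] [ 574.7 -322.6]
  box cleaner_tin 0.96 [273. 180.  23.  24.] [558.6  -4. ]
  box cleaner_tin 0.85 [181. 279.  29.  20.] [335.7 210.1]
  pt iron_stand 0.84 [233. 187.] [580.1 124. ]
  pt board_vise 0.88 [336. 194.] [ 551.6 -127.8]
  box board_vise 0.83 [312. 178.  41.  30.] [ 549.1 -118. ]
[282.67157322 189.18085952]
  pt cleaner_tin 0.97 [273. 155.] [331.1 220. ]
  pt cleaner_tin 0.65 [276. 228.] [559.2  -7.7]
  box cleaner_tin 0.81 [263. 141.  22.  19.] [339.6 213.7]
  box cleaner_tin 0.71 [264. 208.  31.  26.] [564.5  -3. ]
  pt iron_stand 0.7 [230. 253.] [ 552.3 -123.7]
  pt iron_stand 0.6 [324. 204.] [570.7 127.7]
  box iron_stand 0.66 [294. 124.  54.  96.] [487.5 217.5]
  pt board_vise 0.91 [229. 252.] [ 550.1 -124.6]
  box board_vise 0.61 [204. 217.  50.  51.] [ 560.2 -129.8]
```

View pics/t2.png

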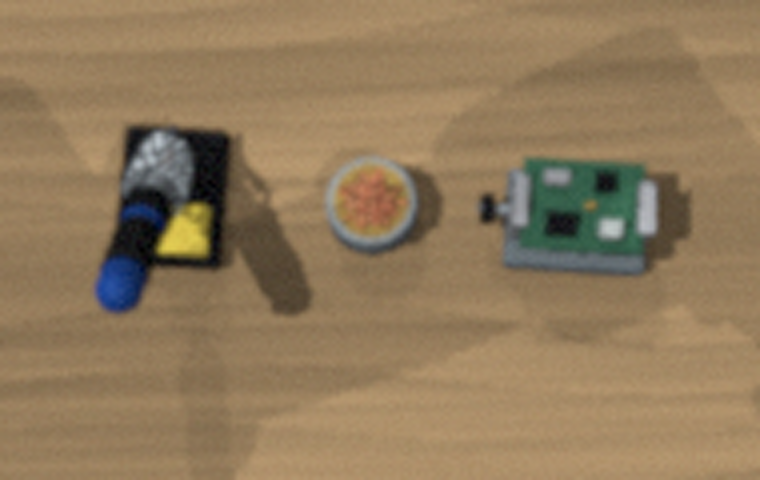

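```bash
python3 - <<'E'
from wf import *
c=ctrl.capture("top")
P=lambda x,y,z: pix2w((190+(x+.5)/4-.5,140+(y+.5)/4-.5),c,z)[:2]
print("tin",P(372,200,33))
a,b=P(503,266,0),P(645,273,0); print("vise front",a,b,np.linalg.norm(a-b),(a+b)/2)
for z in(0,18): print("stand TL TR BR",z,P(127,127,z),P(230,132,z),P(219,267,z))
E
```

```text
tin [5.60320519e+02 3.43336556e-01]
vise front [524.36646968 -77.50742668] [ 517.02529963 -162.91116137] 85.71867170048779 [ 520.69588466 -120.20929403]
stand TL TR BR 0 [621.19820989 152.45138506] [615.43770466  87.91466881] [529.85817819  95.78594922]
stand TL TR BR 18 [615.64377656 149.17779949] [609.99729521  85.91852795] [526.11173648  93.63400364]
```

>>> send_rows:
  targets:
    - [0.4,0.0293,-0.0433,0,0,0,0]
    - [0.4,0.0293,-0.0433,0,0,0,0]
    - [0.4,0.0293,-0.0433,0,0,0,0]
    - [0.4,0.0293,-0.0433,0,0,0,0]
    - [0.4,0.0293,-0.0433,0,0,0,0]
    - [0.4,0.0293,-0.0433,0,0,0,0]
    - [0.4,0.0293,-0.0433,0,0,0,0]
    - [0.4,0.0293,-0.0433,0,0,0,0]
    - [0.4,0,0,0.03,0,0,0]
    - [0.4,0,0,0.03,0,0,0]

```text
time_s: 17.25
eef_pos: [633.6, -6.3, 134.9]
ee_rot: [0.0, 0.999, -0.043, 0.0]
force: [-0.7, 0.4, -1.4]
grip_width: 0.562
grip_force: 37.1
```

```bash
python3 - <<'E'
from wf import *
go(633.2,-6.6,6.5)
E
```

```text
t 17.25 pos [633.6  -6.3 134.9] phi -0.086 tilt [0. 0.] gw 0.562 gf 37.1 F [-0.7  0.4 -1.4]
move tool mm [ -0.4   0.4 128.4] len 128.0
```

>>> send_rows:
  targets:
    - [0.4,0,0,0.04,0,0,0]
    - [0.4,0,0,0.04,0,0,0]
    - [0.4,0,0,0.03,0,0,0]
    - [0.4,0,0,0.012,0,0,0]
    - [0.4,0,0,0.006,0,0,0]
    - [0.4,0,0,0,0,0,0]
    - [-0.5,0,0,0,0,0,0]
    - [-0.6,0,0,0,0,0,0]
    - [-0.6,0,0,-0.02,0,0,0]
    - [-0.6,0,0,-0.05,0,0,0]

```text
time_s: 18.5
eef_pos: [632.5, -6.8, 78.4]
ee_rot: [-0.0, 0.999, -0.044, -0.002]
force: [-0.1, -0.6, 0.7]
grip_width: 0.8
grip_force: 0.0
```

```bash
python3 - <<'E'
from wf import *
go(545,-325,225)
E
```

```text
t 18.5 pos [632.5  -6.8  78.4] phi -0.087 tilt [-0.0002 -0.0016] gw 0.8 gf 0.0 F [-0.1 -0.6  0.7]
move tool mm [ -59.5  324.6 -146.6] len 361.0
```

>>> send_rows:
  targets:
    - [-0.6,0,0,-0.049,0,0,0]
    - [-0.6,0,0,-0.049,0,0,0]
    - [-0.6,0,0,-0.049,0,0,0]
    - [-0.6,-0.0042,0.046,0,0,0,0]
    - [-0.6,-0.0042,0.046,0,0,0,0]
    - [-0.6,-0.0042,0.046,0,0,0,0]
    - [-0.6,-0.0042,0.046,0,0,0,0]
    - [-0.6,-0.0042,0.046,0,0,0,0]
    - [-0.6,-0.0042,0.046,0,0,0,0]
    - [-0.6,-0.0042,0.046,0,0,0,0]

```text
time_s: 19.75
eef_pos: [575.7, -326.6, 227.0]
ee_rot: [0.001, 0.999, -0.044, 0.001]
force: [0.0, 0.5, 0.2]
grip_width: 0.799
grip_force: 0.0
```

>>> send_rows:
  targets:
    - [-0.6,0,0,0,0,0,0]
    - [-0.6,0,0,0,0,0,0]
    - [-0.6,0,0,0,0,0,0]
    - [-0.6,0,0,0,0,0,0]
    - [-0.6,0,0,0,0,0,0]
    - [-0.6,0,0,0,0,0,0]
    - [-0.6,0,0,0,0,0,0]
    - [-0.6,0,0,0,0,0,0]
    - [-0.6,0,0,0,0,0,0]
    - [-0.6,0,0,0,0,0,0]

```text
time_s: 21.0
eef_pos: [576.1, -325.2, 225.0]
ee_rot: [-0.0, 0.999, -0.044, -0.0]
force: [-0.5, -0.4, 0.5]
grip_width: 0.795
grip_force: 0.0
```

```bash
python3 - <<'E'
from wf import *
st(); c=ctrl.capture("wrist"); look(["blue_box"],c)
hsv=cv2.cvtColor(c["img"],cv2.COLOR_RGB2HSV); m=cv2.inRange(hsv,(105,140,60),(130,255,255)); m[260:]=0
k=max(cv2.findContours(m,0,2)[0],key=cv2.contourArea)
print("area",cv2.contourArea(k))
w=np.float32([pix2w(p[0],c,32)[:2] for p in k]); print("rect at z32",cv2.minAreaRect(w))
ap=cv2.approxPolyDP(k,4,True)[:,0]; print(ap.tolist(), [pix2w(p,c,32)[:2].round(1).tolist() for p in ap])
save(c,"w5.png")
E
```

```text
t 21.0 pos [ 576.1 -325.2  225. ] phi -0.087 tilt [-0. -0.] gw 0.795 gf 0.0 F [-0.5 -0.4  0.5]
  pt blue_box 0.69 [280. 175.] [ 574.1 -328.7]
  box blue_box 0.87 [253. 149.  59.  62.] [ 571.5 -330.2]
area 1882.5
rect at z32 ((573.074462890625, -328.0751953125), (58.81386184692383, 44.01035690307617), 13.713056564331055)
[[290, 152], [254, 164], [271, 211], [306, 199]] [[606.2, -341.5], [596.5, -300.9], [540.0, -314.4], [551.0, -355.8]]
```

View pics/w5.png

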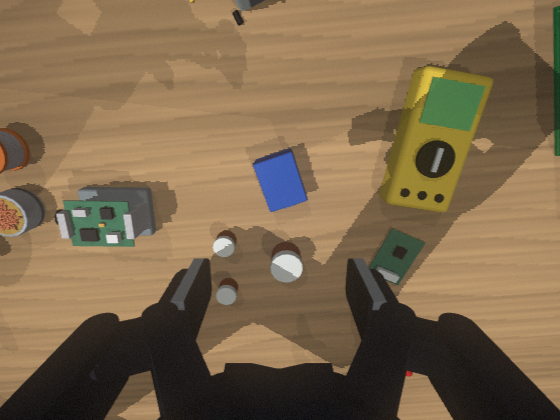

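The box top is centred at (280,181), which is (573,-327) in world, with its long side at yaw +0.24. I'll turn and grip.

>>> send_rows:
  targets:
    - [-0.6,-0.0028,0.002,0.03,0,0,0]
    - [-0.6,0,0,0.03,0,0,-0.163]
    - [-0.6,0,0,0.03,0,0,-0.163]
    - [-0.6,0,0,0.04,0,0,0]
    - [-0.6,0,0,0.04,0,0,0]
    - [-0.6,0,0,0.031,0,0,0]
    - [-0.6,0,0,0.019,0,0,0]
    - [0,0,0,0,0,0,0]
    - [0.4,0,0,0,0,0,0]
    - [0.4,0,0,0,0,0,0]
  squeeze: 30

```text
time_s: 22.4
eef_pos: [573.6, -327.3, 6.2]
ee_rot: [0.001, 0.993, 0.119, 0.001]
force: [0.1, 0.2, -0.9]
grip_width: 0.526
grip_force: 32.6
```

>>> send_rows:
  targets:
    - [0.4,0,0,0,0,0,0]
    - [0.4,0,0,-0.03,0,0,0]
    - [0.4,0,0,-0.05,0,0,0]
    - [0.4,0,0,-0.05,0,0,0]
    - [0.4,0,0,-0.05,0,0,0]
    - [0.4,0,0,0,0,0,0.163]
    - [0.4,0,0,0,0,0,0.163]
    - [0.4,0,0,0,0,0,0]
    - [0.4,0,0,0,0,0,0]
    - [0.4,0,0,0,0,0,0]

```text
time_s: 23.65
eef_pos: [573.2, -326.9, 185.0]
ee_rot: [-0.0, 0.999, -0.043, -0.0]
force: [-0.1, 0.0, -0.6]
grip_width: 0.531
grip_force: 32.6
```

```bash
python3 - <<'E'
from wf import *
go(470.3,-116.6,185)
c=ctrl.capture("wrist"); save(c,"w6.png")
hsv=cv2.cvtColor(c["img"],cv2.COLOR_RGB2HSV); m=cv2.inRange(hsv,(105,140,60),(130,255,255))
print(cv2.connectedComponentsWithStats(m)[2][1:])
E
```

```text
t 23.65 pos [ 573.2 -326.9  185. ] phi -0.085 tilt [-0. -0.] gw 0.531 gf 32.6 F [-0.1  0.  -0.6]
move tool mm [-120.4 -200.8   -0. ] len 234.0
[[  225   235   106   116 11154]
 [  287   234     1     1     1]
 [  237   250     1     1     1]
 [  233   253     1     1     1]
 [  227   264     1     1     1]]
```

View pics/w6.png

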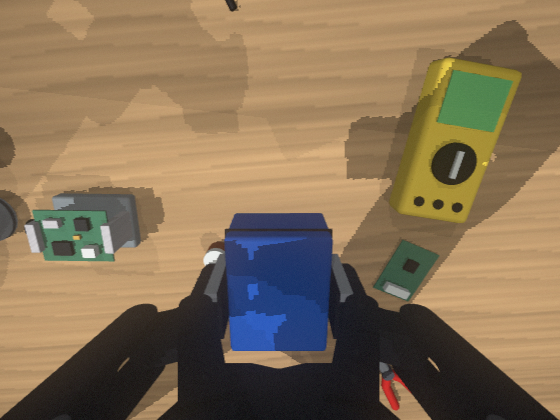

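```bash
python3 - <<'E'
from wf import *
c=ctrl.capture("wrist")
for p in [(225,231),(331,231),(229,351),(329,350)]: print(p,pix2w(p,c,210.8)[:2])
E
```

```text
(225, 231) [ 607.02693932 -308.31766968]
(331, 231) [ 603.24798437 -351.958136  ]
(229, 351) [ 545.14199841 -301.44534986]
(329, 350) [ 541.59697758 -349.09049806]
```

>>> send_rows:
  targets:
    - [0.4,-0.02,-0.0335,0,0,0,0]
    - [0.4,-0.02,-0.0335,0,0,0,0]
    - [0.4,-0.02,-0.0335,0,0,0,0]
    - [0.4,-0.02,-0.0335,0,0,0,0]
    - [0.4,-0.02,-0.0335,0,0,0,0]
    - [0.4,-0.02,-0.0335,0,0,0,0]
    - [0.4,0,0,0.03,0,0,0]
    - [0.4,0,0,0.03,0,0,0]
    - [0.4,0,0,0,0,0,0]
    - [0.4,0,0,0,0,0,0]

```text
time_s: 25.0
eef_pos: [471.7, -116.6, 126.2]
ee_rot: [0.0, 0.999, -0.044, 0.001]
force: [-0.7, -0.6, -1.2]
grip_width: 0.535
grip_force: 32.5
```

```bash
python3 - <<'E'
from wf import *
go(470.3,-116.6,6)
E
```

```text
t 25.0 pos [ 471.7 -116.6  126.2] phi -0.087 tilt [0.0004 0.0008] gw 0.535 gf 32.5 F [-0.7 -0.6 -1.2]
move tool mm [-1.400e+00  1.000e-01  1.202e+02] len 120.0
```

>>> send_rows:
  targets:
    - [0.4,-0.002,0,0.035,0,0,0]
    - [0.4,0,0,0.035,0,0,0]
    - [0.4,0,0,0.03,0,0,0]
    - [0.4,0,0,0.014,0,0,0]
    - [0.4,0,0,0.006,0,0,0]
    - [0.4,0,0,0,0,0,0]
    - [-0.4,0,0,0,0,0,0]
    - [-0.5,0,0,0,0,0,0]
    - [-0.5,0,0,-0.02,0,0,0]
    - [-0.5,0,0,-0.05,0,0,0]

```text
time_s: 26.25
eef_pos: [468.2, -115.6, 74.7]
ee_rot: [-0.001, 0.999, -0.044, -0.002]
force: [0.5, -0.5, 0.6]
grip_width: 0.745
grip_force: 0.0
```

```bash
python3 - <<'E'
from wf import *
go(464,-328,225)
E
```

```text
t 26.25 pos [ 468.2 -115.6   74.7] phi -0.087 tilt [-0.0008 -0.0017] gw 0.745 gf 0.0 F [ 0.5 -0.5  0.6]
move tool mm [  14.4  211.9 -150.3] len 260.0
```

>>> send_rows:
  targets:
    - [-0.5,0,0,-0.05,0,0,0]
    - [-0.5,0,0,-0.05,0,0,0]
    - [-0.5,0,0,-0.05,0,0,0]
    - [-0.5,0.0029,0.0424,0,0,0,0]
    - [-0.5,0.0029,0.0424,0,0,0,0]
    - [-0.5,0.0029,0.0424,0,0,0,0]
    - [-0.5,0.0029,0.0424,0,0,0,0]
    - [-0.5,0.0029,0.0424,0,0,0,0]
    - [-0.5,0,0,0,0,0,0]
    - [-0.5,0,0,0,0,0,0]

```text
time_s: 27.5
eef_pos: [465.1, -328.0, 225.0]
ee_rot: [-0.0, 0.999, -0.044, -0.0]
force: [-0.2, 0.5, 1.0]
grip_width: 0.749
grip_force: 0.0
```

```bash
python3 - <<'E'
from wf import *
st(); c=ctrl.capture("wrist"); look(["flux_jar"],c); save(c,"w7.png"); print(w2pix((464,-328,38),c))
g=cv2.cvtColor(c["img"],cv2.COLOR_RGB2HSV); m=cv2.inRange(g,(0,0,110),(180,45,255)); m[250:]=0
for k in cv2.findContours(m,0,2)[0]:
    if cv2.contourArea(k)>300: 
        (x,y),r=cv2.minEnclosingCircle(k); print("white",x,y,r,pix2w((x,y),c,38)[:2])
c=ctrl.capture("top"); look(["blue_box","solder_spool","cleaner_tin"],c); 
im=cv2.resize(c["img"][130:280,190:450,::-1],None,fx=3,fy=3,interpolation=cv2.INTER_CUBIC); cv2.imwrite("pics/t3.png",im)
E
```

```text
t 27.5 pos [ 465.1 -328.   225. ] phi -0.087 tilt [-0.0002 -0.    ] gw 0.749 gf 0.0 F [-0.2  0.5  1. ]
  pt flux_jar 0.88 [276. 172.] [ 467.5 -325.6]
  pt flux_jar 0.7 [214. 211.] [ 423.5 -243.6]
  pt flux_jar 0.61 [212. 157.] [ 492.2 -251. ]
  box flux_jar 0.86 [195. 143.  28.  25.] [ 496.9 -252.4]
  box flux_jar 0.84 [262. 158.  35.  40.] [ 463.9 -330. ]
  box flux_jar 0.57 [200. 203.  24.  24.] [ 425.3 -244.1]
[277.65820343 182.25665787]
white 210.2391357421875 216.68478393554688 11.260066986083984 [ 430.20496325 -247.21020828]
white 275.7146301269531 179.35971069335938 17.988630294799805 [ 467.46472503 -326.15064666]
white 206.58970642089844 158.27076721191406 12.351644515991211 [ 497.23321823 -253.8973464 ]
  pt blue_box 0.94 [330. 224.] [ 479.5 -111. ]
  box blue_box 0.79 [321. 211.  24.  31.] [ 471.1 -114.7]
  pt solder_spool 0.71 [234. 188.] [576.7 122.3]
  pt solder_spool 0.68 [286. 166.] [629.3  -9.4]
  box solder_spool 0.63 [278. 149.  16.  26.] [632.8  -9.3]
  pt cleaner_tin 0.85 [284. 195.] [555.7  -2.4]
  box cleaner_tin 0.84 [274. 181.  23.  20.] [559.8  -5.2]
```

View pics/w7.png

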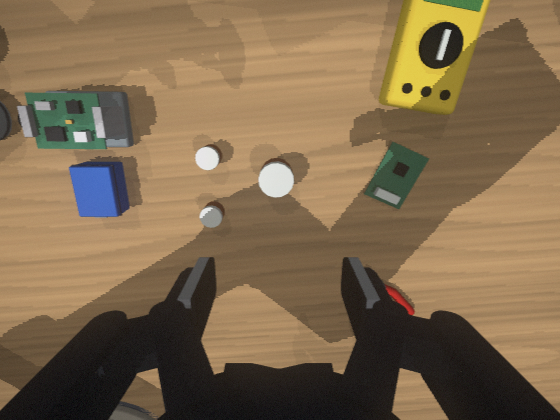

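View pics/t3.png

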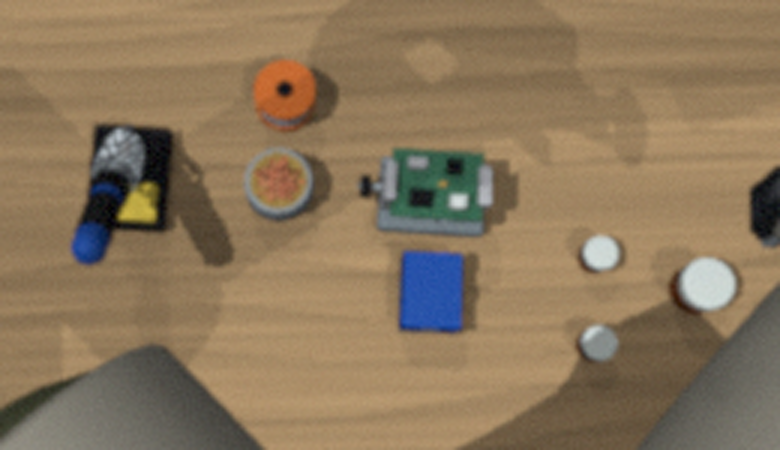

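The tin, spool and box all look right in the top view: the box is at (432,290), squarely in front of the vise with a gap of about 2 cm. The large jar's cap is at (276,180) in the wrist view, about 2 mm ahead of the TCP, so I'll grip it.

>>> send_rows:
  targets:
    - [-0.5,0.002,-0.001,0.04,0,0,0]
    - [-0.5,0,0,0.045,0,0,0]
    - [-0.5,0,0,0.045,0,0,0]
    - [-0.5,0,0,0.04,0,0,0]
    - [-0.5,0,0,0.029,0,0,0]
    - [-0.5,0,0,0.017,0,0,0]
    - [0.1,0,0,0,0,0,0]
    - [0.5,0,0,0,0,0,0]
    - [0.5,0,0,0,0,0,0]
    - [0.5,0,0,0,0,0,0]
  squeeze: 30

```text
time_s: 29.25
eef_pos: [467.4, -328.0, 9.7]
ee_rot: [0.0, 0.999, -0.044, 0.0]
force: [-0.4, 0.6, 3.2]
grip_width: 0.459
grip_force: 30.5
```

>>> send_rows:
  targets:
    - [0.5,0,0,-0.03,0,0,0]
    - [0.5,0,0,-0.05,0,0,0]
    - [0.5,0,0,-0.05,0,0,0]
    - [0.5,0,0,-0.05,0,0,0]
    - [0.5,0,0,0,0,0,0]
    - [0.5,0,-0.042,0,0,0,0]
    - [0.5,0,-0.042,0,0,0,0]
    - [0.5,0,0,0,0,0,0]
    - [0.5,0,0,0,0,0,0]
    - [0.5,0,0,0,0,0,0]

```text
time_s: 30.5
eef_pos: [474.3, -244.8, 188.6]
ee_rot: [-0.0, 0.999, -0.044, -0.0]
force: [-0.4, 0.6, -0.8]
grip_width: 0.459
grip_force: 30.6
```

```bash
python3 - <<'E'
from wf import *
go(471,-116.5,185); c=ctrl.capture("wrist"); look(["blue_box","flux_jar"],c)
hsv=cv2.cvtColor(c["img"],cv2.COLOR_RGB2HSV); m=cv2.inRange(hsv,(105,140,60),(130,255,255)); m[260:]=0
k=max(cv2.findContours(m,0,2)[0],key=cv2.contourArea); print(cv2.boundingRect(k),cv2.contourArea(k))
ap=cv2.approxPolyDP(k,3,True)[:,0]; print(ap.tolist(), [pix2w(p,c,32)[:2].round(1).tolist() for p in ap])
save(c,"w8.png")
E
```

```text
t 30.5 pos [ 474.3 -244.8  188.6] phi -0.088 tilt [-0.0001 -0.0002] gw 0.459 gf 30.6 F [-0.4  0.6 -0.8]
move tool mm [ -14.6 -127.5    3.6] len 128.0
  pt blue_box 0.97 [164. 196.] [ 468.  -116.1]
  box blue_box 0.87 [130. 171.  59.  57.] [ 469.2 -116.9]
  pt flux_jar 0.86 [279. 224.] [ 423.3 -242. ]
  pt flux_jar 0.79 [277. 260.] [ 375.4 -235.4]
  pt flux_jar 0.62 [278. 160.] [ 498.  -247.4]
  box flux_jar 0.93 [237. 230.  87. 108.] [ 355.3 -237.2]
  box flux_jar 0.75 [269. 151.  27.  29.] [ 494.8 -252.1]
  box flux_jar 0.58 [270. 214.  23.  18.] [ 431.1 -245.3]
(130, 176, 49, 54) 2217.0
[[130, 176], [138, 229], [178, 229], [173, 177]] [[500.3, -99.3], [443.2, -93.9], [439.5, -136.0], [495.5, -141.9]]
```

View pics/w8.png

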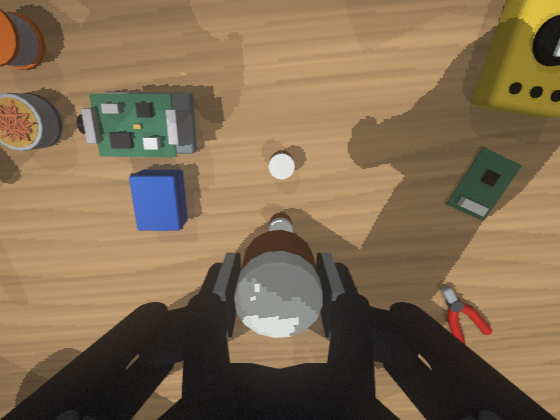

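```bash
python3 - <<'E'
from wf import *
c=ctrl.capture("wrist"); print(pix2w((279.5,294),c,217.3))
E
```

```text
[ 477.81878909 -245.77390879  217.3       ]
```

>>> send_rows:
  targets:
    - [0.5,-0.0038,-0.0319,0,0,0,0]
    - [0.5,-0.0038,-0.0319,0,0,0,0]
    - [0.5,-0.0038,-0.0319,0,0,0,0]
    - [0.5,-0.0038,-0.0319,0,0,0,0]
    - [0.5,0,0,0.03,0,0,0]
    - [0.5,0,0,0.03,0,0,0]
    - [0.5,0,0,0.03,0,0,0]
    - [0.5,0,0,0.015,0,0,0]
    - [0.5,0,0,0,0,0,0]
    - [0.5,0,0,0,0,0,0]

```text
time_s: 32.05
eef_pos: [471.1, -115.9, 85.0]
ee_rot: [0.0, 0.999, -0.044, 0.001]
force: [0.2, -0.1, -1.2]
grip_width: 0.457
grip_force: 30.7
```

```bash
python3 - <<'E'
from wf import *
go(470.5,-116.5,42)
E
```

```text
t 32.05 pos [ 471.1 -115.9   85. ] phi -0.087 tilt [0.0004 0.0008] gw 0.457 gf 30.7 F [ 0.2 -0.1 -1.2]
move tool mm [-0.5  0.7 43. ] len 43.0
```

>>> send_rows:
  targets:
    - [0.5,-0.002,0.0005,0.015,0,0,0]
    - [0.5,0,0,0.012,0,0,0]
    - [0.5,0,0,0.008,0,0,0]
    - [0.5,0,0,0.004,0,0,0]
    - [0.5,0,0,0.003,0,0,0]
    - [0.5,0,0,0,0,0,0]
    - [0.5,0,0,0,0,0,0]
    - [0.5,0,0,0,0,0,0]
    - [0.5,0,0,0,0,0,0]
    - [0.5,0,0,0,0,0,0]

```text
time_s: 33.3
eef_pos: [468.4, -115.9, 42.0]
ee_rot: [0.0, 0.999, -0.044, 0.0]
force: [-0.9, -0.7, -0.8]
grip_width: 0.464
grip_force: 30.7
```

```bash
python3 - <<'E'
from wf import *
st()
E
```

```text
t 33.3 pos [ 468.4 -115.9   42. ] phi -0.087 tilt [0. 0.] gw 0.464 gf 30.7 F [-0.9 -0.7 -0.8]
```

>>> send_rows:
  targets:
    - [0.5,0,0,0.001,0,0,0]
    - [0.5,0,0,0,0,0,0]
    - [0.5,0,0,0,0,0,0]
    - [0.2,0,0,0,0,0,0]
    - [0,0,0,0,0,0,0]
    - [-0.3,0,0,0,0,0,0]
    - [-0.4,0,0,0,0,0,0]
    - [-0.4,0,0,-0.015,0,0,0]
    - [-0.4,0,0,-0.05,0,0,0]
    - [-0.4,0,0,-0.05,0,0,0]

```text
time_s: 34.55
eef_pos: [468.3, -115.8, 158.3]
ee_rot: [0.0, 0.999, -0.044, 0.0]
force: [1.6, -0.2, 0.3]
grip_width: 0.699
grip_force: 0.0
```

>>> send_rows:
  targets:
    - [-0.4,-0.01,0,-0.05,0,0,0]
    - [-0.4,-0.02,0.04,-0.02,0,0,0]
    - [-0.4,-0.02,0.04,0,0,0,0]
    - [-0.4,-0.02,0.04,0,0,0,0]
    - [-0.4,0,0.04,0,0,0,0]
    - [-0.4,0,0.04,0,0,0,0]
    - [-0.4,0,0,0,0,0,0]
    - [-0.4,0,0,0,0,0,0]
    - [-0.4,0,0,0,0,0,0]
    - [-0.4,0,0,0,0,0,0]

```text
time_s: 35.8
eef_pos: [381.5, -308.4, 226.3]
ee_rot: [0.0, 0.999, -0.043, 0.0]
force: [-0.4, -0.1, -0.4]
grip_width: 0.7
grip_force: 0.0
```

```bash
python3 - <<'E'
from wf import *
st()
c=ctrl.capture("top"); c2=ctrl.capture("scene")
a=cv2.resize(c["img"][130:280,190:390,::-1],(800,600),interpolation=cv2.INTER_CUBIC); b=cv2.resize(c2["img"][100:340,60:420,::-1],(800,533),interpolation=cv2.INTER_CUBIC)
cv2.imwrite("pics/f1.png",a);cv2.imwrite("pics/f2.png",b)
E
```

```text
t 35.8 pos [ 381.5 -308.4  226.3] phi -0.086 tilt [0.0001 0.0001] gw 0.7 gf 0.0 F [-0.4 -0.1 -0.4]
```

View pics/f1.png

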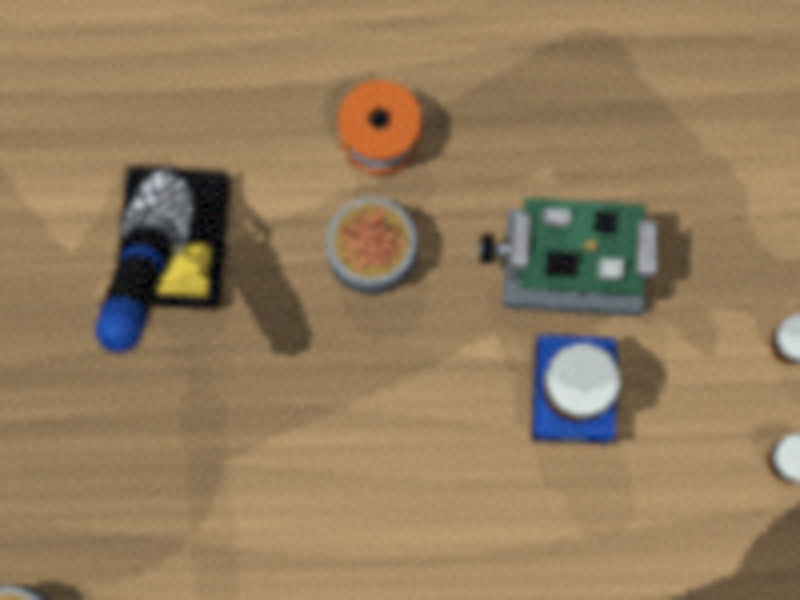

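View pics/f2.png

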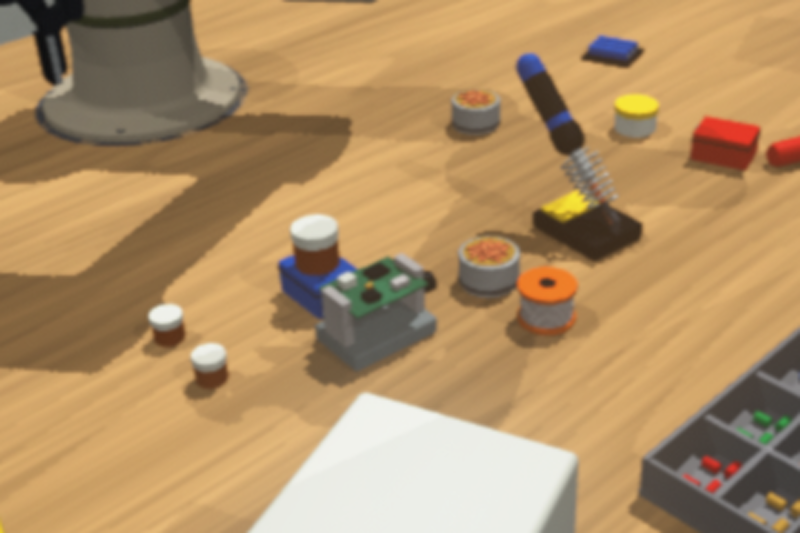

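```bash
python3 - <<'E'
from wf import *
c=ctrl.capture("top")
P=lambda x,y,z: pix2w((190+(x+.5)/4-.5,130+(y+.5)/4-.5),c,z)[:2].round(1)
print("jar",P(582,380,70),"box",P(576,388,32),"tin",P(371,243,33),"spool",P(380,121,36),"vise front",P(574,310,0))
c=ctrl.capture("wrist"); look(["flux_jar","blue_box"],c)
E
```

```text
jar [ 466.8 -114.3] box [ 468.  -115.1] tin [558.5   1. ] spool [632.8  -6.7] vise front [ 520.4 -120.3]
  pt flux_jar 0.74 [ 91. 117.] [ 467. -100.]
  pt flux_jar 0.62 [220. 146.] [ 420.8 -244. ]
  pt flux_jar 0.61 [216.  78.] [ 495.4 -250.4]
  box flux_jar 0.75 [206. 133.  23.  24.] [ 424.3 -244.1]
  box flux_jar 0.59 [47. 95. 63. 44.] [467.1 -97.4]
  box flux_jar 0.25 [  6.   0. 123.  64.] [ 549.2 -109.6]
  pt blue_box 0.97 [109. 115.] [ 467.2 -120.4]
  box blue_box 0.69 [63. 84. 70. 59.] [ 468.9 -117.4]
```

```bash
python3 -c "
from rig import ctrl
print(ctrl.finish_job())"
```

```text
the job is handed in; nothing more can be done
None
```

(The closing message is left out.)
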